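# Hang the weighing carrier on the balance's swinging snap hook

### The job

The snap hook of the hanging balance is still swinging: gently bring it to rest with a light touch and keep it quiet. Then hang the weighing carrier on it by the middle of its crossbar, pressing the bar down past the spring latch until it sits in the bend of the hook with the latch shut above it, and leave the carrier hanging level, plumb and nearly still. Keep the carrier roughly level throughout. The hook belongs to a sensitive balance, so never knock, press or pull it hard, and do not disturb the other things on the bench.

Things in the scene. Friction and masses are not known exactly. Their poses are not given: they have to be found in the camera images.
- balance: Fixed white hanging balance, blue panels. Origin on the bench plumb below the hook's pivot, z up. The pivot is on a stiff stem let down by hand to anywhere from 356 to 400 mm above the origin: not measured, find the hook's height by feel. Tower 70 x 70 mm, 470 mm tall, at its x 210 mm, on a base 140 x 130 x 30 mm; arm 28 mm wide from the tower's top to the stem, underside z 418 mm.
- hook (a joint): Swing (rad) about the balance's x axis through the pivot: 0 plumb, + moves the lower end to +y. Nearly undamped, period 0.8 s, 0.12 kg; empty, it rests at about -0.03. 6 mm wire in the y-z plane; from the pivot, plumb: shank centre y +14 mm, 65 to 190 mm down; bend of inner radius 11 mm; tip y -14 to -18, top 162 down. Mouth opens up, 22 mm wide. Seated bar centre: y 0, 197 down.
- latch (a joint): Orange spring latch across the hook's mouth: 0 shut, 1.25 rad open. 21 mm long, hinged on the shank's inner side 163 mm below the pivot, slanting down to the inside of the tip. Gives way downward when the bar is pressed on its middle or tip half (3 to 7 N, more than the carrier's weight; hardly yields next to its hinge); springs shut some 5 mm above the seated bar.
- bar_mid (a point): Centre of the crossbar of the loose aluminium carrier (0.18 kg): bar 210 mm long (x), 8 wide (y), 10 high, 140 mm above the underside of its 96 mm round pan. Blue collars (16 wide, 18 high, 4 thick) at x +-12 mm leave 20 mm of round 8 mm bar for the hook; 6 mm uprights at x +-54. Grip the free bar ends (x +-60 to +-105) from above, across y. Same both ways round.
- carrier: The carrier's  origin at the centre of the pan's underside, axes as point bar_mid.
- bottle_a: Bystander: clear bottle with blue cap, 64 mm across, 150 mm tall.
- bottle_b: Bystander: clear bottle with blue cap, 64 mm across, 150 mm tall.
- beaker: Bystander: glass beaker, 70 mm across, 90 mm tall.
- weight_a: Bystander: brass knob weight, 32 mm across, 48 mm tall.
- weight_b: Bystander: steel knob weight, 32 mm across, 48 mm tall.
- glove_box: Bystander: blue carton 120 x 220 x 70 mm.
- jar: Bystander: amber jar, 56 mm across, 80 mm tall.

How it is judged:
On the way:
1. the swinging hook has been brought to rest (within 0.25 rad of plumb, slower than 0.15 rad/s) while the bar is still above or beside its mouth (value of joint hook between -0.25 and 0.25 rad and velocity of joint hook between -0.15 and 0.15 rad/s and (height (world z) of bar_mid above 0.21 m or horizontal distance between bar_mid and balance above 0.04 m)), for 0.4 s.
At the end, for the whole second after the job is handed in: Carrier hangs on the hook, not on the latch (latch shut within 0.12 rad and unloaded), clear of the bench, bar middle within 30 mm of plumb below the pivot and 12 mm along the bar; hook within 0.10 rad of plumb and under 0.4 rad/s; carrier upright within 0.2 rad and under 0.10 m/s; released (horizontal distance between bar_mid and balance below 0.03 m and x of bar_mid in the frame of balance between -0.012 and 0.012 m and value of joint latch below 0.12 rad and value of joint hook between -0.1 and 0.1 rad and velocity of joint hook between -0.4 and 0.4 rad/s and angle between carrier's own z axis and vertical below 0.2 rad and linear speed of carrier below 0.1 m/s and height (world z) of bar_mid above 0.148 m and contact force between carrier and hook above 0.7 N and contact force between carrier and latch below 0.3 N); the robot touches nothing.
It fails at once if the hook is touched with more than 6 N while the bar is still above or beside its mouth (the steadying touch must be light) (contact force between anything else and hook above 6 N and (height (world z) of bar_mid above 0.245 m or horizontal distance between bar_mid and balance above 0.04 m)).
It fails at once if the hook or its latch is knocked, pressed or pulled with more than 15 N (contact force between anything else and hook above 15 N).
It fails at once if the carrier is tipped by more than 0.35 rad (angle between carrier's own z axis and vertical above 0.35 rad).
It fails at once if another thing on the bench is moved by more than 20 mm (distance of any of bottle_a, bottle_b, beaker, weight_a, weight_b, glove_box, jar from where it was at the start of the episode above 0.02 m).
It also fails if it takes over 72 s, if anything falls off the work surface, if the arm or the gripper's body presses on something with over 40 N, if the wrist force passes 120 N, or if a joint passes its speed limit or range.

### The arm

A 7-joint arm with a two-finger parallel gripper is mounted at the origin on the work surface. World frame = base frame: x ahead of the robot, y to its left, z up, the work surface at z = 0. Lengths are in m, angles in rad, forces in N, time in s.
With the tool pointing down it reaches from about 0.425 to 1.025 m from the base axis. Payload 3.6 kg.
Tool frame: the origin (TCP) lies between the finger pads; the fingertips stand 25 mm ahead of it and the grasp point (between the pads) lies 6 mm ahead of it; z points along the fingers, y is the line along which they close (so a half turn about z gives the same grasp; the last joint's range is limited). The gripper opens to 85 mm and grips with 20 to 120 N. Pads are 22 mm wide; open, the fingers measure 114 mm over their backs; the gripper's body (76 mm by 85 mm) begins 54 mm behind the grasp point. The pads swing forward as they close: fully open they stand 13 mm farther back than shut.
Start: joints at [-1.268, 0.591, 0.048, 1.609, -0.033, 0.943, -0.034], TCP at [0.28, 0.669, 0.256] pointing down, gripper open.
Joint ranges: [-2.69, 2.69], [-0.47, 2.24], [-1.27, 1.36], [0.19, 2.51], [-1.53, 4.68], [0.08, 2.07], [-3.09, 3.09]. Speed limits (rad/s): [2.57, 2.57, 3.14, 3.14, 3.14, 3.14, 3.14].

### API

Orientations are given as a unit quaternion [x, y, z, w].
In Python, from bench import * gives the robot as it stands.
- The arm moves only by the shell command python3 -m creep 'ROWS'. ROWS is a JSON object of lists of equal length, an entry for each row: "travel": the shift along the tool's x, y, z each as a share of 0.05 m, from -1 to 1, a list of three; "rot": the turn, a rotation vector about the tool's x, y, z each as a share of 0.15 rad, from -1 to 1, a list of three; "grip": the gripper's target within -1 to 1 (fully open at 1, half-way at 0, shut at -1). A call has 1 to 8 rows; each row shifts and turns the commanded pose from where the row before left it, along the tool's axes as they then stand; what a row does not reach is not made up. A row lasts 1/10 s, in which the tool goes at most 50 mm and 8.59 degrees, less where a joint would pass 70% of its speed; a pose out of reach is approached as far as the arm can. A call with a number of a shift or a turn outside -1 to 1 is refused whole. A call with a gripper value outside its range is refused whole. The fingers move at their own pace and stop on an object; the grip force is fixed at half the most. Time passes only in rows, so rows that do not move let the fingers close. It gives the time, the measured TCP pose, the force, the opening and the grip force at its end, in the units of the state.
- state(): the state, without advancing time (a new reading comes with each control period).
- capture(name): name is "scene" or "side" or "wrist"; returns the picture (480x640x3 uint8, red, green, blue); there is no depth.
- camera_params(name): a dict with "fx", "fy", "cx", "cy" (pixels), "cam_to_world" (4x4, takes a point from camera to world coordinates). Camera axes: x right, y down, z forward; pixel columns grow to the right and rows downward; lengths in m; the calibration is good to about 2 mm. A picture is of the moment at which its call begins: read the wrist's pose just before it. camera_params takes no time and is no camera call; for the wrist camera it gives the pose at the moment of the call.
- job_done(): hands the job in; it is judged then, once.
The state is a dict: "clock": time; "qpos": joint angles; "joint_vel": joint speeds; "joint_torque": joint torques, N m; "eef_pos": TCP position; "eef_rot": TCP orientation; "wrist_force": force on the tool from outside, world axes, zero at the start; "ft_torque": the same for the moment, N m; "opening": finger opening in m; "finger_force": force on a finger pad.
Only numpy, scipy, OpenCV 4.12 (cv2) and the standard library are available. Lean on these libraries where they do the work, as an engineer would, in place of code of your own. Each camera call takes 0.05 s, during which the arm holds its last target. There are 200 camera calls.

## Working session

There is one attempt and no reset: what is moved stays moved. The work goes in short steps, Python scripts to look and compute and a shell command to move; the robot and the scene stay as the last step left them, time stands still between calls to the robot, and variables do not carry over. Pictures are saved under pics/ and viewed, at most 10 in all, crops included, and the job is handed in when it is done.

```bash
ls; mkdir -p pics
python3 - <<'E'
from bench import *
import cv2,numpy as np
s=state();print(s)
for n in("scene","side"):
    im=capture(n);cv2.imwrite(f"pics/{n}0.png",im[:,:,::-1]);p=camera_params(n);print(n,p)
E
```

```text
pics
{'clock': 0.0, 'qpos': array([-1.26753803,  0.59210907,  0.04826485,  1.60985508, -0.03328979,
        0.94268835, -0.03366172]), 'joint_vel': array([ 0.00187158, -0.00039427, -0.00143527,  0.00060206,  0.00086092,
        0.00092959,  0.00010196]), 'joint_torque': array([ 2.37212123e-05, -5.48688447e+01,  1.54635094e+00, -1.98124051e+01,
        9.38937475e-03,  8.64930335e-03,  2.14379997e-05]), 'eef_pos': array([0.27983277, 0.66796829, 0.25513495]), 'eef_rot': array([ 1.97005402e-01,  9.80401754e-01, -1.11584493e-03, -1.65214440e-04]), 'wrist_force': array([-0.35807946,  0.06378845,  0.47982427]), 'ft_torque': array([ 0.00317266, -0.02724609,  0.00950652]), 'finger_force': 0.0, 'opening': 0.08563211373839963}
scene {'fx': 481.44162222536335, 'fy': 481.44162222536335, 'cx': 328.4874897311043, 'cy': 244.0006697743298, 'cam_to_world': array([[ 0.80603038,  0.47686033, -0.35059843,  0.93090655],
       [ 0.59175498, -0.66115798,  0.46118996, -0.43775813],
       [-0.01187776, -0.57920148, -0.81509789,  1.19159734],
       [ 0.        ,  0.        ,  0.        ,  1.        ]])}
side {'fx': 558.6341942724476, 'fy': 558.6341942724476, 'cx': 318.34226161432684, 'cy': 239.70056176280735, 'cam_to_world': array([[-0.98052726, -0.15683322,  0.11819324,  0.3678169 ],
       [-0.19614362,  0.75239339, -0.62883374,  1.07220806],
       [ 0.00969421, -0.63977147, -0.76850406,  1.45053669],
       [ 0.        ,  0.        ,  0.        ,  1.        ]])}
```

View pics/scene0.png

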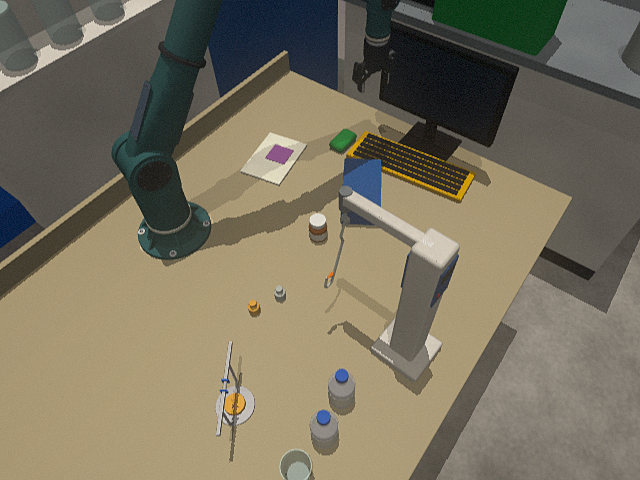

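View pics/side0.png

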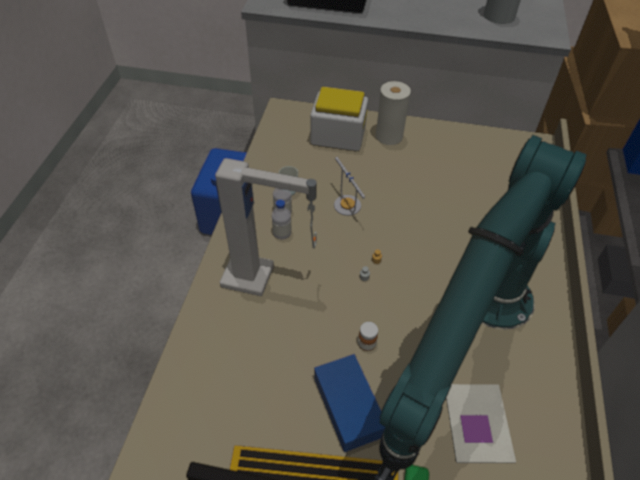

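The scene view shows the carrier's pan at (235,405) with its bar from (230,342) to (219,434). The hook is at (330,280) under the stem head at (345,195), and the tower is at (410,300). The side view shows the hook at (313,215) and the pan at (347,205). Next I'll zoom in on these.

```bash
cat > h.py <<'E'
from bench import *
import cv2,numpy as np
def ray(n,u,v,p=None):
    p=p or camera_params(n);T=p["cam_to_world"]
    d=T[:3,:3]@np.array([(u-p["cx"])/p["fx"],(v-p["cy"])/p["fy"],1]);return T[:3,3],d/np.linalg.norm(d)
def plane(n,u,v,z,p=None):
    o,d=ray(n,u,v,p);return o+d*(z-o[2])/d[2]
def tri(a,b,pa=None,pb=None):
    o1,d1=ray("scene",*a,pa) if pa is None else ray("",*a,pa);o2,d2=ray("side",*b,pb) if pb is None else ray("",*b,pb)
    t=np.linalg.lstsq(np.c_[d1,-d2],o2-o1,rcond=None)[0]
    A=o1+t[0]*d1;B=o2+t[1]*d2;return (A+B)/2,np.linalg.norm(A-B)
def proj(p,X):
    T=np.linalg.inv(p["cam_to_world"]);c=T[:3,:3]@X+T[:3,3];return p["fx"]*c[0]/c[2]+p["cx"],p["fy"]*c[1]/c[2]+p["cy"]
E
python3 - <<'E'
import cv2,numpy as np
a=cv2.imread("pics/scene0.png");b=cv2.imread("pics/side0.png")
def c(im,u,v,w,h):return cv2.resize(im[v:v+h,u:u+w],(400,300),interpolation=cv2.INTER_CUBIC)
# 4 crops
m=np.vstack([np.hstack([c(a,160,330,160,120),c(a,310,180,160,120)]),np.hstack([c(b,295,145,80,60),c(b,210,150,120,90)])])
cv2.imwrite("pics/m1.png",m)
E
```

```text
(no output)
```

View pics/m1.png

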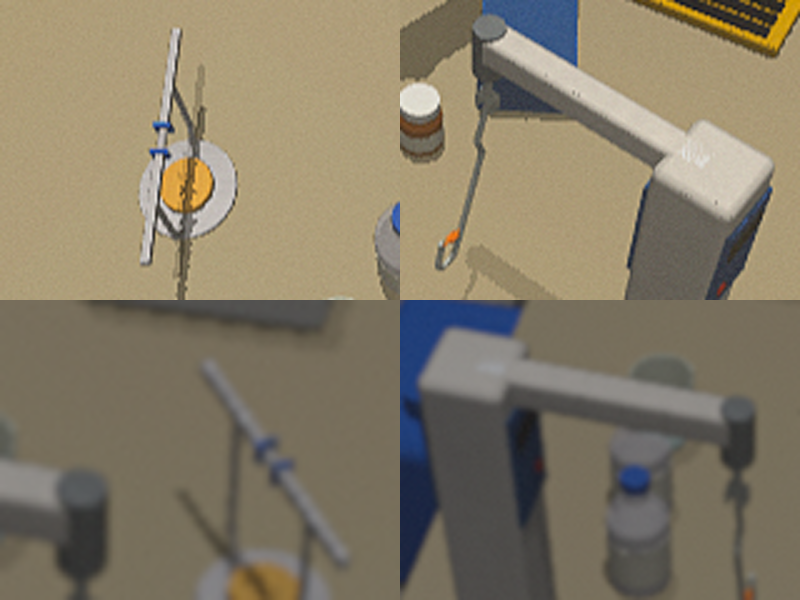

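Run:
```python
from h import *
e1=tri((230.4,342),(336.6,158));e2=tri((218.8,434.8),(363.6,197));m=tri((224.4,386),(349.6,176.3))
print("ends",e1,e2,"mid",m);d=e1[0]-e2[0];print("len",np.linalg.norm(d),"yaw",np.degrees(np.arctan2(d[1],d[0])))
c=tri((346,191.2),(311.4,181.5));t=tri((436.4,246.8),(232.5,168.6));print("cap",c,"tower",t);d=t[0]-c[0];print(np.linalg.norm(d[:2]),np.degrees(np.arctan2(d[1],d[0])))
print("latch",tri((331.2,275.2),(314.4,237.6)))
print("pan",plane("scene",235,405.5,.005))
for n,u,v,z in[("brass",253,305,.04),("steel",280,292,.04),("jar",318,218,.08),("bota",342,377,.15),("botb",323,418,.15),("beaker",296,464,.09)]:print(n,plane("scene",u,v,z).round(3))
# track swing
L=[]
for i in range(14):
    t=state()["clock"];im=capture("scene").astype(int)
    r=im[235:320,290:370];k=(r[...,0]>170)&(r[...,1]<150)&(r[...,2]<110)
    v,u=np.nonzero(k);L.append((round(t,2),len(u),(u.mean()+290).round(1) if len(u) else 0,(v.mean()+235).round(1)if len(u) else 0))
print(*L,sep="\n")
```

```text
ends (array([ 0.5415527 , -0.2305761 ,  0.28339866]), np.float64(0.0366537888328824)) (array([ 0.49615848, -0.37018109, -0.04241406]), np.float64(0.052333785753190046)) mid (array([ 0.5208058 , -0.29059669,  0.14344437]), np.float64(0.0011534408246912041))
len 0.3573571256322426 yaw 71.98745251611433
cap (array([0.57304369, 0.0920493 , 0.47363369]), np.float64(0.002392872289252409)) tower (array([0.78183   , 0.08159563, 0.46779511]), np.float64(0.003727405413720498))
0.20904784644096622 -2.866334311796022
latch (array([0.56964522, 0.04916916, 0.20828128]), np.float64(0.004458534345873981))
pan [ 0.52187365 -0.29107012  0.005     ]
brass [ 0.39  -0.068  0.04 ]
steel [0.423 0.006 0.04 ]
jar [0.372 0.249 0.08 ]
bota [ 0.721 -0.123  0.15 ]
botb [ 0.74  -0.219  0.15 ]
beaker [ 0.74  -0.316  0.09 ]
(0.1, 27, np.float64(340.8), np.float64(264.9))
(0.15, 21, np.float64(346.4), np.float64(258.9))
(0.2, 17, np.float64(351.2), np.float64(252.9))
(0.25, 18, np.float64(355.0), np.float64(248.3))
(0.3, 17, np.float64(356.4), np.float64(246.4))
(0.35, 13, np.float64(355.8), np.float64(246.9))
(0.4, 20, np.float64(353.4), np.float64(250.3))
(0.45, 18, np.float64(349.4), np.float64(255.4))
(0.5, 24, np.float64(344.1), np.float64(261.8))
(0.55, 23, np.float64(338.2), np.float64(267.6))
(0.6, 22, np.float64(333.0), np.float64(272.1))
(0.65, 23, np.float64(328.9), np.float64(275.2))
(0.7, 19, np.float64(326.9), np.float64(276.5))
(0.75, 21, np.float64(326.9), np.float64(276.8))
```

Run:
```python
from h import *
from scipy.optimize import least_squares
e1=tri((230.4,342),(363.6,197));e2=tri((218.8,434.8),(336.6,158));print("ends",e1,e2);d=e1[0]-e2[0];print("len",np.linalg.norm(d),"yaw",np.degrees(np.arctan2(d[1],d[0])))
m=tri((224.4,386),(349.6,176.3));print(m)
c=np.array([.573,.092]);a=np.radians(-2.87);ax=np.array([np.cos(a),np.sin(a),0]);ay=np.array([-np.sin(a),np.cos(a),0])
L=[]
for i in range(28):
    t=state()["clock"];im=capture("scene").astype(int)
    r=im[235:320,290:370];k=(r[...,0]>170)&(r[...,1]<150)&(r[...,2]<110)
    v,u=np.nonzero(k);o,d=ray("scene",u.mean()+290,v.mean()+235)
    X=o+d*((np.r_[c,0]-o)@ax)/(d@ax);L.append((t,(X-np.r_[c,0])@ay,X[2]))
L=np.array(L)
f=lambda p:np.hypot(L[:,1]-p[0],L[:,2]-p[1])-p[2]
s=least_squares(f,[0,.37,.17]);print("circle",s.x,np.std(s.fun))
th=np.arctan2(L[:,1]-s.x[0],s.x[1]-L[:,2])
g=lambda q:q[0]+q[1]*np.sin(q[2]*L[:,0]+q[3])-th
best=min((least_squares(g,[0,.35,7.85,ph]) for ph in(0,1.5,3,4.5)),key=lambda r:r.cost);print("swing",best.x,np.std(best.fun))
print(L[:,1].min(),L[:,1].max(),state()["clock"])
```

```text
ends (array([ 0.46009567, -0.20549696,  0.14270064]), np.float64(0.00010806433727057352)) (array([ 0.58104579, -0.37348646,  0.14085674]), np.float64(0.0034595865203896447))
len 0.20700919041301957 yaw 125.75336602666052
(array([ 0.5208058 , -0.29059669,  0.14344437]), np.float64(0.0011534408246912041))
circle [-0.00360369  0.35216828  0.1357007 ] 0.0007738745132724078
swing [-0.02397203 -0.4365286   7.70821742  2.29461503] 0.005517315221095855
-0.0641294894146155 0.050283795713701444 2.2
```

```bash
python3 -m creep '{"travel":[[-0.6,-0.62,-0.06],[-0.6,-0.62,-0.06],[-0.6,-0.62,-0.06],[-0.6,-0.62,-0.06],[-0.6,-0.62,-0.06],[-0.6,-0.62,-0.06],[-0.6,-0.62,-0.06],[-0.6,-0.62,-0.06]],"rot":[[0,0,0],[0,0,0],[0,0,0],[0,0,0],[0,0,0],[0,0,0],[0,0,0],[0,0,0]],"grip":[1,1,1,1,1,1,1,1]}'
python3 -m creep '{"travel":[[-0.6,-0.62,-0.06],[-0.6,-0.62,-0.06],[-0.6,-0.62,-0.06],[-0.6,-0.62,-0.06],[-0.6,-0.62,-0.06],[-0.6,-0.62,-0.06],[0,0,0],[0,0,0]],"rot":[[0,0,0],[0,0,0],[0,0,0],[0,0,0],[0,0,0],[0,0,0],[0,0,-1],[0,0,-1]],"grip":[1,1,1,1,1,1,1,1]}'
python3 -m creep '{"travel":[[0,0,0],[0,0,0],[0,0,0],[0,0,0],[0,0,0],[0,0,0],[0,0,0],[0,0,0]],"rot":[[0,0,-0.3],[0,-0.9,0],[0,-0.9,0],[0,-0.9,0],[0,-0.9,0],[0,-0.9,0],[0,-0.9,0],[0,-0.9,0]],"grip":[1,1,1,1,1,1,1,1]}'
python3 - <<'E'
from h import *
from scipy.spatial.transform import Rotation as R
s=state();print(s["clock"],s["eef_pos"],s["qpos"].round(2));print(R.from_quat(s["eef_rot"]).as_matrix().round(3),s["wrist_force"])
E
```

```text
clock: 3.0
eef_pos: [0.4063, 0.3456, 0.2808]
eef_rot: [0.197, 0.98, 0.0, 0.0]
wrist_force: [1.6, -0.2, -0.6]
opening: 0.0857
finger_force: 0.0
clock: 3.8
eef_pos: [0.5006, 0.104, 0.2987]
eef_rot: [0.048, 0.999, -0.0, 0.001]
wrist_force: [0.4, 0.3, 0.1]
opening: 0.0856
finger_force: 0.0
clock: 4.6
eef_pos: [0.5119, 0.0866, 0.299]
eef_rot: [0.037, 0.953, -0.041, 0.299]
wrist_force: [0.9, 0.2, 1.4]
opening: 0.0858
finger_force: 0.0
4.6 [0.51194435 0.08656775 0.29897921] [-0.97  0.18  0.61  2.39  1.22  0.22 -0.05]
[[-0.819  0.095  0.566]
 [ 0.047  0.994 -0.1  ]
 [-0.572 -0.056 -0.818]] [0.92179664 0.18590174 1.41977395]
```

```bash
cat >> h.py <<'E'
from scipy.spatial.transform import Rotation as R
def goto(P,Rt=None):
    s=state();R0=R.from_quat(s["eef_rot"]);d=np.array(P)-s["eef_pos"]
    print("at",s["eef_pos"].round(4),"clk",s["clock"],"travel(now axes) units",(R0.inv().apply(d)/.05).round(2))
    if Rt is not None: print("rot units",((R0.inv()*Rt).as_rotvec()/.15).round(2),"| travel in new axes",(Rt.inv().apply(d)/.05).round(2))
def tool(az,tilt):  # azimuth of approach, tilt from vertical (deg); tool y horizontal, left-ish
    a,t=np.radians([az,tilt]);z=np.array([np.sin(t)*np.cos(a),np.sin(t)*np.sin(a),-np.cos(t)]);y=np.array([-np.sin(a),np.cos(a),0]);return R.from_matrix(np.c_[np.cross(y,z),y,z])
E
python3 -c "
from h import *
goto([.50,.19,.30],tool(-48,50))"
```

```text
at [0.5119 0.0866 0.299 ] clk 4.6 travel(now axes) units [ 0.28  2.03 -0.36]
rot units [ 3.09 -1.53  3.9 ] | travel in new axes [ 1.08  1.21 -1.31]
```

```bash
python3 -m creep '{"travel":[[0.09,0.68,-0.12],[0.09,0.68,-0.12],[0.1,0.68,-0.12],[0,0,0],[0,0,0],[0,0,0],[0,0,0],[0,0,0]],"rot":[[0,0,0],[0,0,0],[0,0,0],[0.62,-0.31,0.78],[0.62,-0.31,0.78],[0.62,-0.31,0.78],[0.62,-0.31,0.78],[0.62,-0.31,0.78]],"grip":[1,1,1,1,1,1,1,1]}'
python3 -c "
from h import *
s=state();print(s['qpos'].round(2))
goto([.513,.170,.297],tool(-48,50))"
```

```text
clock: 5.4
eef_pos: [0.4995, 0.191, 0.2996]
eef_rot: [0.358, 0.834, -0.169, 0.384]
wrist_force: [0.4, 0.3, 0.8]
opening: 0.0853
finger_force: 0.0
[-1.33  0.45  0.6   2.19  0.9   0.82 -0.72]
at [0.4995 0.191  0.2996] clk 5.4 travel(now axes) units [-0.28 -0.09  0.41]
rot units [ 0.1  -0.05  0.14] | travel in new axes [-0.28 -0.08  0.41]
```

```bash
python3 -c "
from h import *
goto([.570,.107,.294])"
```

```text
at [0.4995 0.191  0.2996] clk 5.4 travel(now axes) units [-1.33 -0.13  1.74]
```

```bash
python3 -m creep '{"travel":[[-0.33,-0.03,0.44],[-0.33,-0.03,0.44],[-0.33,-0.03,0.44],[-0.33,-0.03,0.44],[0,0,0],[0,0,0]],"rot":[[0,0,0],[0,0,0],[0,0,0],[0,0,0],[0,0,0],[0,0,0]],"grip":[1,1,1,1,1,1]}'
python3 - <<'E'
from h import *
s=state();print(s['eef_pos'],s['wrist_force'],s['clock'])
w=capture("wrist");b=capture("side")
m=np.hstack([cv2.resize(w,(400,300)),cv2.resize(b[130:280,220:420],(400,300))])
cv2.imwrite("pics/m2.png",m[:,:,::-1])
E
```

```text
clock: 6.0
eef_pos: [0.5715, 0.1063, 0.2928]
eef_rot: [0.357, 0.835, -0.168, 0.384]
wrist_force: [-0.3, 0.1, -0.7]
opening: 0.0853
finger_force: 0.0
[0.57149457 0.10627995 0.29277191] [-0.33475667  0.13471101 -0.70953363] 6.0
```

View pics/m2.png

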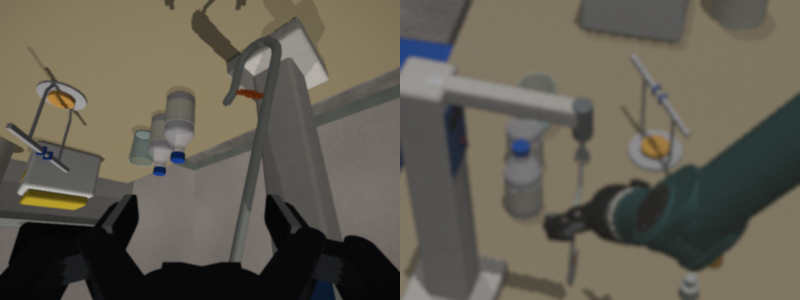

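The wrist view shows the hook wire at about (250,150) in the left half, between the fingers. I'll close in slowly.

```bash
Z='[0,0,0],[0,0,0],[0,0,0],[0,0,0],[0,0,0],[0,0,0],[0,0,0],[0,0,0]'
python3 -m creep '{"travel":[[0,0,0],[0,0,0],[0,0,0],[0,0,0],[0,0,0],[0,0,0],[0,0,0],[0,0,0]],"rot":[[0,0,0],[0,0,0],[0,0,0],[0,0,0],[0,0,0],[0,0,0],[0,0,0],[0,0,0]],"grip":[0.9,0.8,0.7,0.6,0.5,0.4,0.36,0.34]}'
python3 -m creep '{"travel":[[0,0,0],[0,0,0],[0,0,0],[0,0,0],[0,0,0],[0,0,0],[0,0,0],[0,0,0]],"rot":[[0,0,0],[0,0,0],[0,0,0],[0,0,0],[0,0,0],[0,0,0],[0,0,0],[0,0,0]],"grip":[0.32,0.3,0.285,0.27,0.255,0.24,0.225,0.21]}'
python3 - <<'E'
from h import *
L=[]
for i in range(10):
    t=state()["clock"];im=capture("scene").astype(int)
    r=im[235:320,290:370];k=(r[...,0]>170)&(r[...,1]<150)&(r[...,2]<110)
    v,u=np.nonzero(k);L.append((round(t,2),len(u),u.mean().round(1)+290 if len(u) else 0))
print(*L)
E
```

```text
clock: 6.9
eef_pos: [0.5714, 0.1064, 0.2928]
eef_rot: [0.356, 0.835, -0.168, 0.384]
wrist_force: [1.3, -0.8, 0.2]
opening: 0.0573
finger_force: 0.0
clock: 7.7
eef_pos: [0.5714, 0.1065, 0.2928]
eef_rot: [0.356, 0.835, -0.168, 0.384]
wrist_force: [0.2, -0.2, -0.3]
opening: 0.0514
finger_force: 0.0
(7.7, 2, np.float64(353.5)) (7.75, 8, np.float64(350.8)) (7.8, 21, np.float64(346.4)) (7.85, 20, np.float64(340.9)) (7.9, 10, np.float64(335.3)) (7.95, 21, np.float64(330.8)) (8.0, 23, np.float64(328.2)) (8.05, 21, np.float64(327.2)) (8.1, 23, np.float64(328.4)) (8.15, 21, np.float64(331.8))
```

```bash
python3 -m creep '{"travel":[[0,0,0],[0,0,0],[0,0,0],[0,0,0],[0,0,0],[0,0,0],[0,0,0],[0,0,0]],"rot":[[0,0,0],[0,0,0],[0,0,0],[0,0,0],[0,0,0],[0,0,0],[0,0,0],[0,0,0]],"grip":[0.2,0.185,0.17,0.155,0.14,0.125,0.11,0.095]}'
python3 -m creep '{"travel":[[0,0,0],[0,0,0],[0,0,0],[0,0,0],[0,0,0],[0,0,0],[0,0,0],[0,0,0]],"rot":[[0,0,0],[0,0,0],[0,0,0],[0,0,0],[0,0,0],[0,0,0],[0,0,0],[0,0,0]],"grip":[0.08,0.065,0.05,0.035,0.02,0.005,-0.01,-0.025]}'
python3 -m creep '{"travel":[[0,0,0],[0,0,0],[0,0,0],[0,0,0],[0,0,0],[0,0,0],[0,0,0],[0,0,0]],"rot":[[0,0,0],[0,0,0],[0,0,0],[0,0,0],[0,0,0],[0,0,0],[0,0,0],[0,0,0]],"grip":[-0.04,-0.055,-0.07,-0.085,-0.1,-0.115,-0.13,-0.145]}'
cat > trk.py <<'E'
from h import *
import sys
L=[]
for i in range(int(sys.argv[1])):
    t=state()["clock"];im=capture("scene").astype(int)
    r=im[235:320,290:370];k=(r[...,0]>170)&(r[...,1]<150)&(r[...,2]<110)
    v,u=np.nonzero(k);L.append((round(t,2),len(u),float(u.mean().round(1)+290) if len(u) else 0))
print(*L)
E
python3 trk.py 10
```

```text
clock: 9.0
eef_pos: [0.5714, 0.1065, 0.2928]
eef_rot: [0.356, 0.835, -0.168, 0.384]
wrist_force: [-0.7, 0.2, 0.4]
opening: 0.047
finger_force: 0.0
clock: 9.8
eef_pos: [0.5714, 0.1065, 0.2928]
eef_rot: [0.356, 0.835, -0.168, 0.384]
wrist_force: [-0.6, -0.6, -0.3]
opening: 0.0419
finger_force: 0.0
clock: 10.6
eef_pos: [0.5714, 0.1065, 0.2928]
eef_rot: [0.356, 0.835, -0.168, 0.384]
wrist_force: [0.3, -0.1, 0.1]
opening: 0.0365
finger_force: 0.0
(10.6, 4, 350.5) (10.65, 7, 350.6) (10.7, 18, 349.3) (10.75, 18, 346.2) (10.8, 21, 343.0) (10.85, 7, 341.1) (10.9, 14, 335.4) (10.95, 20, 333.6) (11.0, 20, 333.4) (11.05, 18, 334.8)
```

Working: the range has dropped from ±15 to ±8.6 px. I'll keep closing.

```bash
python3 -m creep '{"travel":[[0,0,0],[0,0,0],[0,0,0],[0,0,0],[0,0,0],[0,0,0],[0,0,0],[0,0,0]],"rot":[[0,0,0],[0,0,0],[0,0,0],[0,0,0],[0,0,0],[0,0,0],[0,0,0],[0,0,0]],"grip":[-0.16,-0.175,-0.19,-0.205,-0.22,-0.235,-0.25,-0.265]}'
python3 -m creep '{"travel":[[0,0,0],[0,0,0],[0,0,0],[0,0,0],[0,0,0],[0,0,0],[0,0,0],[0,0,0]],"rot":[[0,0,0],[0,0,0],[0,0,0],[0,0,0],[0,0,0],[0,0,0],[0,0,0],[0,0,0]],"grip":[-0.28,-0.295,-0.31,-0.325,-0.34,-0.355,-0.37,-0.385]}'
python3 -m creep '{"travel":[[0,0,0],[0,0,0],[0,0,0],[0,0,0],[0,0,0],[0,0,0],[0,0,0],[0,0,0]],"rot":[[0,0,0],[0,0,0],[0,0,0],[0,0,0],[0,0,0],[0,0,0],[0,0,0],[0,0,0]],"grip":[-0.4,-0.415,-0.43,-0.445,-0.46,-0.475,-0.49,-0.505]}'
python3 trk.py 9
python3 - <<'E'
from h import *
print(state()["clock"]);w=capture("wrist");cv2.imwrite("pics/w3.png",w[:,:,::-1])
E
```

```text
clock: 11.9
eef_pos: [0.5714, 0.1065, 0.2928]
eef_rot: [0.356, 0.835, -0.168, 0.384]
wrist_force: [-0.6, -0.9, -0.6]
opening: 0.0312
finger_force: 0.0
clock: 12.7
eef_pos: [0.5714, 0.1065, 0.2928]
eef_rot: [0.356, 0.835, -0.168, 0.384]
wrist_force: [0.2, -0.5, 0.2]
opening: 0.0261
finger_force: 0.0
clock: 13.5
eef_pos: [0.5714, 0.1065, 0.2928]
eef_rot: [0.356, 0.835, -0.168, 0.384]
wrist_force: [-0.5, -0.7, 0.6]
opening: 0.0209
finger_force: 0.0
(13.5, 18, 344.7) (13.55, 11, 344.1) (13.6, 5, 341.0) (13.65, 7, 337.9) (13.7, 14, 336.7) (13.75, 9, 337.4) (13.8, 3, 338.3) (13.85, 7, 341.1) (13.9, 10, 343.6)
13.95
```

View pics/w3.png

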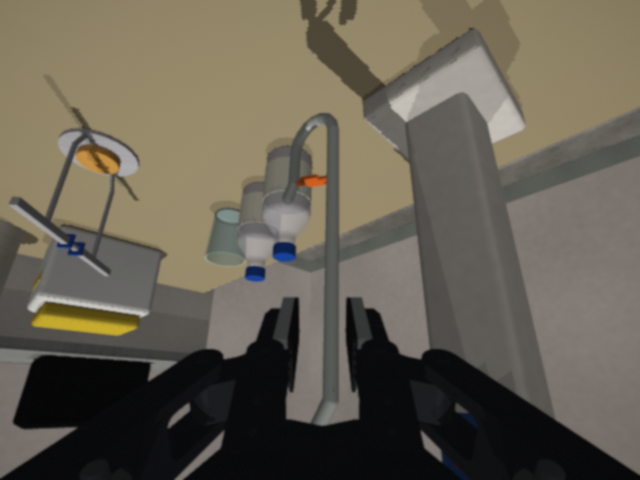

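The wrist view shows the wire at x≈330, between the pads at 297 and 350, and nearly still. I'll close down to about 10 mm.

```bash
python3 -m creep '{"travel":[[0,0,0],[0,0,0],[0,0,0],[0,0,0],[0,0,0],[0,0,0],[0,0,0],[0,0,0]],"rot":[[0,0,0],[0,0,0],[0,0,0],[0,0,0],[0,0,0],[0,0,0],[0,0,0],[0,0,0]],"grip":[-0.52,-0.535,-0.55,-0.565,-0.58,-0.595,-0.61,-0.625]}'
python3 -m creep '{"travel":[[0,0,0],[0,0,0],[0,0,0],[0,0,0],[0,0,0],[0,0,0],[0,0,0],[0,0,0]],"rot":[[0,0,0],[0,0,0],[0,0,0],[0,0,0],[0,0,0],[0,0,0],[0,0,0],[0,0,0]],"grip":[-0.64,-0.655,-0.67,-0.685,-0.70,-0.71,-0.72,-0.73]}'
python3 trk.py 8
python3 -m creep '{"travel":[[0,0,0],[0,0,0],[0,0,0],[0,0,0],[0,0,0],[0,0,0],[0,0,0],[0,0,0]],"rot":[[0,0,0],[0,0,0],[0,0,0],[0,0,0],[0,0,0],[0,0,0],[0,0,0],[0,0,0]],"grip":[-0.735,-0.74,-0.745,-0.75,-0.755,-0.76,-0.765,-0.77]}'
```

```text
clock: 14.8
eef_pos: [0.5714, 0.1065, 0.2928]
eef_rot: [0.356, 0.835, -0.168, 0.384]
wrist_force: [0.8, 0.3, 0.0]
opening: 0.0157
finger_force: 0.0
clock: 15.6
eef_pos: [0.5713, 0.1064, 0.2928]
eef_rot: [0.356, 0.835, -0.168, 0.384]
wrist_force: [-0.1, 0.1, 0.4]
opening: 0.0116
finger_force: 0.0
(15.6, 7, 339.1) (15.65, 4, 340.0) (15.7, 0, 0) (15.75, 4, 345.0) (15.8, 6, 345.3) (15.85, 7, 345.4) (15.9, 6, 345.3) (15.95, 5, 344.6)
clock: 16.8
eef_pos: [0.5713, 0.1064, 0.2928]
eef_rot: [0.356, 0.835, -0.168, 0.384]
wrist_force: [1.4, -0.7, 0.4]
opening: 0.0099
finger_force: 0.1
```

```bash
python3 trk.py 10; python3 -c "
from h import *
s=state();print(s['finger_force'],s['opening'],s['wrist_force'])
w=capture('wrist')
np.save('w.npy',w)
g=cv2.cvtColor(w,cv2.COLOR_RGB2GRAY);print(g[250,270:370:2])"
```

```text
(16.8, 6, 339.3) (16.85, 2, 339.0) (16.9, 2, 339.0) (16.95, 2, 340.0) (17.0, 5, 342.4) (17.05, 2, 345.0) (17.1, 3, 344.3) (17.15, 2, 345.0) (17.2, 4, 342.5) (17.25, 6, 342.3)
0.0 0.009882705177314554 [0.0851397  0.15143374 0.11263058]
[144 107  37  30  32  33  33  31  32  32  30  26  39 106 137 134 127 120
 113 109 106 101  83  80  85  85  85  79  75  90  95  98  98  96  95  92
  87  86  86  87  88  90  91  91  91  90  89  88  89  91]
```

```bash
python3 -m creep '{"travel":[[0,0,0],[0,0,0],[0,0,0],[0,0,0],[0,0,0],[0,0,0],[0,0,0],[0,0,0]],"rot":[[0,0,0],[0,0,0],[0,0,0],[0,0,0],[0,0,0],[0,0,0],[0,0,0],[0,0,0]],"grip":[-0.775,-0.78,-0.785,-0.79,-0.795,-0.80,-0.805,-0.81]}'
python3 -m creep '{"travel":[[0,0,0],[0,0,0],[0,0,0],[0,0,0],[0,0,0],[0,0,0],[0,0,0],[0,0,0]],"rot":[[0,0,0],[0,0,0],[0,0,0],[0,0,0],[0,0,0],[0,0,0],[0,0,0],[0,0,0]],"grip":[-0.815,-0.82,-0.825,-0.83,-0.835,-0.84,-0.84,-0.84]}'
python3 trk.py 8
```

```text
clock: 18.15
eef_pos: [0.5714, 0.1064, 0.2928]
eef_rot: [0.356, 0.835, -0.168, 0.384]
wrist_force: [-1.1, 0.3, 0.0]
opening: 0.0078
finger_force: 0.0
clock: 18.95
eef_pos: [0.5714, 0.1065, 0.2928]
eef_rot: [0.356, 0.835, -0.168, 0.384]
wrist_force: [0.2, 0.0, -0.5]
opening: 0.007
finger_force: 0.0
(18.95, 4, 340.0) (19.0, 4, 340.0) (19.05, 5, 340.4) (19.1, 5, 340.4) (19.15, 5, 340.4) (19.2, 4, 340.0) (19.25, 4, 340.0) (19.3, 5, 340.4)
```

```bash
python3 -m creep '{"travel":[[0,0,0],[0,0,0],[0,0,0],[0,0,0],[0,0,0],[0,0,0],[0,0,0],[0,0,0]],"rot":[[0,0,0],[0,0,0],[0,0,0],[0,0,0],[0,0,0],[0,0,0],[0,0,0],[0,0,0]],"grip":[-0.83,-0.82,-0.81,-0.80,-0.79,-0.78,-0.76,-0.74]}'
python3 -m creep '{"travel":[[0,0,0],[0,0,0],[0,0,0],[0,0,0],[0,0,0],[0,0,0],[0,0,0],[0,0,0]],"rot":[[0,0,0],[0,0,0],[0,0,0],[0,0,0],[0,0,0],[0,0,0],[0,0,0],[0,0,0]],"grip":[-0.72,-0.70,-0.66,-0.6,-0.5,-0.3,0,0.3]}'
python3 - <<'E'
from h import *
print(state()["clock"])
F=[capture("wrist") for i in range(16)]
np.save("F.npy",np.array(F))
p=camera_params("wrist")
for w in F:
    h=cv2.cvtColor(w,cv2.COLOR_RGB2HSV);m=(h[...,0]<14)&(h[...,1]>190)&(h[...,2]>150);m[:,:240]=0
    v,u=np.nonzero(m);print(len(u),u.mean().round(1) if len(u) else 0,v.mean().round(1) if len(u) else 0,end=" | ")
E
python3 -c "
from h import *
goto([.513,.170,.297],tool(-48,50))"
```

```text
clock: 20.15
eef_pos: [0.5714, 0.1065, 0.2928]
eef_rot: [0.356, 0.835, -0.168, 0.384]
wrist_force: [-0.3, -0.2, -0.4]
opening: 0.0108
finger_force: 0.0
clock: 20.95
eef_pos: [0.5714, 0.1064, 0.2928]
eef_rot: [0.356, 0.835, -0.168, 0.384]
wrist_force: [-0.3, -0.3, 0.8]
opening: 0.055
finger_force: 0.0
20.95
156 300.6 187.9 | 157 300.6 188.0 | 155 300.7 187.9 | 153 300.4 187.9 | 162 301.1 187.6 | 164 301.4 187.5 | 160 301.5 187.4 | 164 301.7 187.3 | 164 302.2 187.1 | 164 302.2 187.1 | 163 302.1 187.1 | 160 301.5 187.3 | 163 301.5 187.4 | 162 301.3 187.6 | 153 300.5 187.8 | 155 300.7 187.9 | at [0.5714 0.1064 0.2928] clk 21.75 travel(now axes) units [ 1.06  0.03 -1.37]
rot units [ 0.11 -0.05  0.16] | travel in new axes [ 1.05 -0.02 -1.38]
```

```bash
python3 -m creep '{"travel":[[0.27,0,-0.35],[0.27,0,-0.35],[0.27,0,-0.35],[0.27,0,-0.35],[0,0,0]],"rot":[[0,0,0],[0,0,0],[0,0,0],[0,0,0],[0,0,0]],"grip":[0.3,0.3,0.3,0.5,0.7]}'
python3 - <<'E'
from h import *
goto([.4787,-.2322,.26],tool(-54.25,0))
a=capture("scene");b=capture("side");w=capture("wrist");p=camera_params("wrist");np.save("wp.npy",p["cam_to_world"]);print({k:p[k] for k in("fx","fy","cx","cy")})
cc=lambda im,u,v,wd,h:cv2.resize(im[v:v+h,u:u+wd],(400,300),interpolation=cv2.INTER_CUBIC)
m=np.vstack([np.hstack([cc(w,160,40,320,240),cc(w,240,80,128,96)]),np.hstack([cc(a,300,180,120,90)[:,:],cc(b,272,170,96,72)])])
cv2.imwrite("pics/m3.png",m[:,:,::-1])
E
```

```text
clock: 22.25
eef_pos: [0.5095, 0.1737, 0.2965]
eef_rot: [0.354, 0.837, -0.167, 0.383]
wrist_force: [-0.2, 0.3, -0.4]
opening: 0.0725
finger_force: 0.0
at [0.5095 0.1737 0.2965] clk 22.25 travel(now axes) units [-2.93 -6.07  4.62]
rot units [0.36 5.74 0.92] | travel in new axes [-6.23 -5.24  0.73]
{'fx': 347.81616362459397, 'fy': 347.81616362459397, 'cx': 322.0642101113993, 'cy': 249.2736371666297}
```

View pics/m3.png

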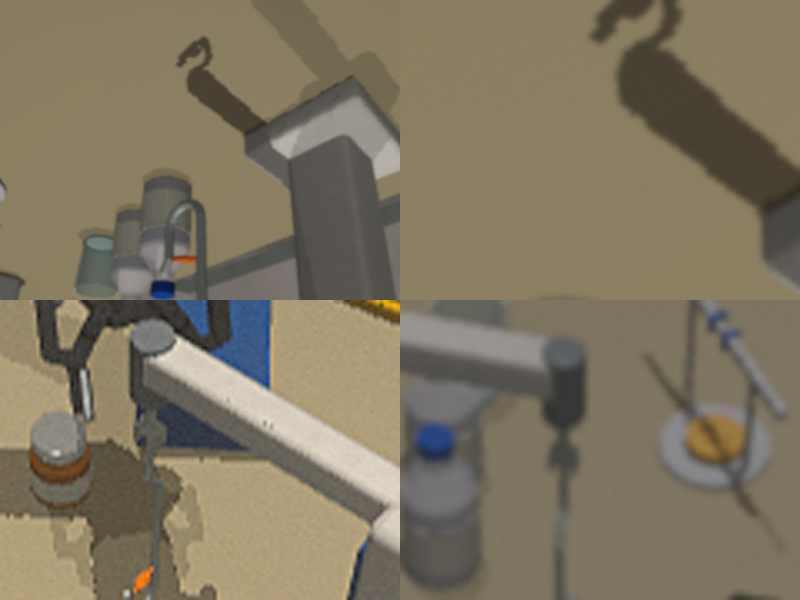

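Run:
```python
from h import *
p=camera_params("wrist");p["cam_to_world"]=np.load("wp.npy")
q=camera_params("scene")
print(tri((342.9,264),(305.6,248),q,p))
c=np.array([.573,.092,0]);a=np.radians(-2.87);ax=np.array([np.cos(a),np.sin(a),0]);ay=np.array([-np.sin(a),np.cos(a),0])
def onpl(p,u,v):
    o,d=ray("",u,v,p);X=o+d*((c-o)@ax)/(d@ax);return X.round(4),((X-c)@ay).round(4)
for n,u,v in[("bend outer",309.6,200),("latch",305.6,248),("shank at latch outer",325,248),("tipside",293,246),("shank250",321.5,255)]:print(n,*onpl(p,u,v))
print("scene latch",onpl(q,342.9,264)); s=camera_params("side")
print("cap side",onpl(s,272+565/4-100,170+50/4))
```

```text
(array([0.57273981, 0.08850053, 0.21225183]), np.float64(0.0011358310720166135))
bend outer [0.5729 0.0906 0.1712] -0.0014
latch [0.5728 0.0876 0.2119] -0.0044
shank at latch outer [0.5738 0.1076 0.2178] 0.0156
tipside [0.5721 0.0731 0.2059] -0.0189
shank250 [0.5736 0.1042 0.2222] 0.0123
scene latch (array([0.5729, 0.0893, 0.2114]), np.float64(-0.0027))
cap side (array([0.5718, 0.069 , 0.4487]), np.float64(-0.0231))
```

```bash
python3 -m creep '{"travel":[[0,0,0],[0,0,0],[0,0,0],[0,0,0],[0,0,0],[0,0,0],[0,0,0],[-0.4,-0.35,0.05]],"rot":[[0.06,0.96,0.15],[0.06,0.96,0.15],[0.06,0.96,0.15],[0.06,0.96,0.15],[0.06,0.96,0.15],[0.06,0.94,0.17],[0,0,0],[0,0,0]],"grip":[0.7,0.7,0.7,0.7,0.7,0.7,0.7,0.7]}'
python3 -m creep '{"travel":[[-0.64,-0.54,0.08],[-0.64,-0.54,0.08],[-0.64,-0.54,0.08],[-0.64,-0.54,0.08],[-0.64,-0.54,0.08],[-0.64,-0.54,0.08],[-0.64,-0.54,0.08],[-0.64,-0.54,0.08]],"rot":[[0,0,0],[0,0,0],[0,0,0],[0,0,0],[0,0,0],[0,0,0],[0,0,0],[0,0,0]],"grip":[0.7,0.7,0.7,0.7,0.7,0.7,0.7,0.7]}'
python3 -m creep '{"travel":[[-0.6,-0.5,0.08],[0,0,0],[0,0,0]],"rot":[[0,0,0],[0,0,0],[0,0,0]],"grip":[0.7,0.3,0.2]}'
python3 - <<'E'
from h import *
goto([.4787,-.2322,.26],tool(-54.25,0))
w=capture("wrist");p=camera_params("wrist");np.save("wp.npy",p["cam_to_world"])
print([np.round(proj(p,np.array(x))) for x in([.5208,-.2906,.14],[.460,-.2055,.14],[.4787,-.2322,.14])])
cv2.imwrite("pics/w4.png",w[:,:,::-1])
E
```

```text
clock: 23.2
eef_pos: [0.509, 0.145, 0.2946]
eef_rot: [0.458, 0.889, -0.001, 0.002]
wrist_force: [-0.4, 1.4, 0.5]
opening: 0.0725
finger_force: 0.0
clock: 24.0
eef_pos: [0.479, -0.1905, 0.2628]
eef_rot: [0.458, 0.889, -0.002, 0.001]
wrist_force: [1.9, -0.4, 0.5]
opening: 0.0728
finger_force: 0.0
clock: 24.3
eef_pos: [0.4761, -0.2289, 0.2589]
eef_rot: [0.459, 0.888, -0.002, 0.0]
wrist_force: [-0.6, 0.5, -0.6]
opening: 0.0514
finger_force: 0.0
at [ 0.4761 -0.2289  0.2589] clk 24.3 travel(now axes) units [-0.08  0.   -0.02]
rot units [-0.02  0.02 -0.05] | travel in new axes [-0.08  0.   -0.02]
[array([320., 346.]), array([320., 214.]), array([319., 259.])]
```

View pics/w4.png

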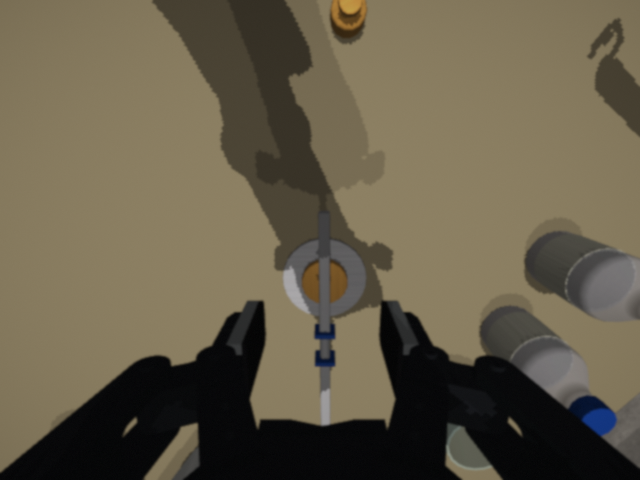

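The wrist view shows the bar end at (323,212) and the collar centre at (325,345), so the bar is 3–5 px right of the prediction.

Run:
```python
from h import *
p=camera_params("wrist")
e=plane("",323.3,212,.143,p);m=plane("",324.7,345,.143,p);d=e-m;L=np.linalg.norm(d);print(e,m,L,np.degrees(np.arctan2(-d[1],-d[0])))
az=np.degrees(np.arctan2(-d[1],-d[0]))
g=m+d/L*.072;print(g);goto([g[0],g[1],.146],tool(az,0))
```

```text
[ 0.46085834 -0.20226924  0.143     ] [ 0.52209286 -0.28601855  0.143     ] 0.10374782976998384 -53.827056667289455
[ 0.47959669 -0.22789733  0.143     ]
at [ 0.4766 -0.2276  0.259 ] clk 24.35 travel(now axes) units [-0.04  0.05  2.26]
rot units [-0.02  0.01 -0.08] | travel in new axes [-0.04  0.04  2.26]
```

```bash
python3 -m creep '{"travel":[[-0.04,0.05,0.4],[0,0,0.46],[0,0,0.46],[0,0,0.46],[0,0,0.48],[0,0,0],[0,0,0],[0,0,0]],"rot":[[0,0,-0.08],[0,0,0],[0,0,0],[0,0,0],[0,0,0],[0,0,0],[0,0,0],[0,0,0]],"grip":[0.2,0.2,0.2,0.2,0.2,-0.2,-0.6,-1]}'
python3 -m creep '{"travel":[[0,0,0],[0,0,0],[0,0,0],[0,0,0],[0,0,-0.1],[0,0,-0.3],[0,0,-0.4],[0,0,-0.4]],"rot":[[0,0,0],[0,0,0],[0,0,0],[0,0,0],[0,0,0],[0,0,0],[0,0,0],[0,0,0]],"grip":[-1,-1,-1,-1,-1,-1,-1,-1]}'
python3 - <<'E'
from h import *
w=capture("wrist");cv2.imwrite("pics/w5.png",w[:,:,::-1])
# bar target for the mid above the mouth approach point
E
```

```text
clock: 25.15
eef_pos: [0.4811, -0.2287, 0.1476]
eef_rot: [0.453, 0.892, -0.001, 0.002]
wrist_force: [0.3, 0.3, 2.1]
opening: 0.008
finger_force: 11.0
clock: 25.95
eef_pos: [0.4789, -0.2291, 0.2067]
eef_rot: [0.454, 0.891, -0.001, -0.0]
wrist_force: [-0.4, -1.2, -1.9]
opening: 0.0066
finger_force: 61.0
```

View pics/w5.png

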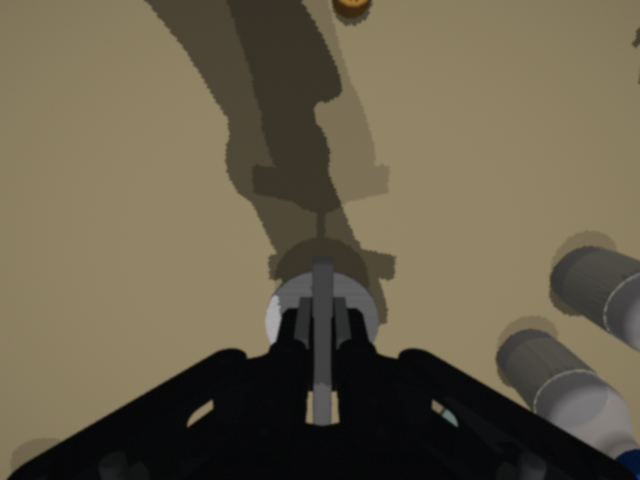

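```bash
cat >> h.py <<'E'
PV=np.array([.573,.092,.378]);_a=np.radians(-2.87);AX=np.array([np.cos(_a),np.sin(_a),0]);AY=np.array([-np.sin(_a),np.cos(_a),0]);GX=.071;GZ=.0076
def bar(): # bar mid in balance axes (x,y) and world z
    s=state();r=R.from_quat(s["eef_rot"]);b=s["eef_pos"]+r.apply([-GX,0,GZ]);d=b-PV;return np.array([d@AX,d@AY,b[2]]).round(4)
def gobar(x,y,z):
    T=tool(-2.87,0);goto(PV*[1,1,0]+x*AX+y*AY+[0,0,z]-T.apply([-GX,0,GZ]),T);print("bar now",bar())
E
python3 -c "
from h import *
gobar(0,-.075,.25)"
```

```text
at [ 0.4807 -0.2302  0.2097] clk 26.0 travel(now axes) units [ 3.85  3.24 -0.97]
rot units [-0.01  0.04 -5.95] | travel in new axes [-0.1   5.03 -0.96]
bar now [-0.0315 -0.3817  0.2025]
```

```bash
python3 -m creep '{"travel":[[0,0,-0.12],[0,0,-0.12],[0,0,-0.12],[0,0,-0.12],[0,0,-0.12],[0,0,-0.12],[0,0,-0.12],[0,0,-0.12]],"rot":[[0,0,-0.4],[0,0,-0.8],[0,0,-0.9],[0,0,-0.9],[0,0,-0.9],[0,0,-0.85],[0,0,-0.8],[0,0,-0.4]],"grip":[-1,-1,-1,-1,-1,-1,-1,-1]}'
python3 -m creep '{"travel":[[0,0.3,0],[0,0.5,0],[0,0.6,0],[0,0.6,0],[0,0.6,0],[-0.05,0.6,0],[-0.05,0.6,0],[0,0.5,0]],"rot":[[0,0,0],[0,0,0],[0,0,0],[0,0,0],[0,0,0],[0,0,0],[0,0,0],[0,0,0]],"grip":[-1,-1,-1,-1,-1,-1,-1,-1]}'
python3 -m creep '{"travel":[[0,0.3,0],[0,0.2,0],[0,0,0],[0,0,0]],"rot":[[0,0,0],[0,0,0],[0,0,0],[0,0,0]],"grip":[-1,-1,-1,-1]}'
python3 - <<'E'
from h import *
gobar(0,-.06,.25)
a=capture("scene");b=capture("side")
np.savez("v.npz",a=a,b=b)
cc=lambda im,u,v,wd,h:cv2.resize(im[v:v+h,u:u+wd],(400,300),interpolation=cv2.INTER_CUBIC)
m=np.hstack([cc(a,270,220,160,120),cc(b,250,150,128,96)])
cv2.imwrite("pics/m6.png",m[:,:,::-1])
d=bar();B=PV*[1,1,0]+d[0]*AX+d[1]*AY+[0,0,d[2]]
for n in("scene","side"):
  p=camera_params(n);print(n,[np.round(proj(p,B+x*AX),1) for x in(-.012,0,.012,.105)])
E
```

```text
clock: 26.8
eef_pos: [0.4789, -0.2291, 0.2539]
eef_rot: [0.023, 1.0, -0.001, -0.0]
wrist_force: [0.3, -0.5, -1.1]
opening: 0.0066
finger_force: 61.0
clock: 27.6
eef_pos: [0.4948, -0.0116, 0.2532]
eef_rot: [0.024, 1.0, -0.001, -0.0]
wrist_force: [-0.0, -0.6, -2.3]
opening: 0.0066
finger_force: 61.0
clock: 28.0
eef_pos: [0.4963, 0.01, 0.2537]
eef_rot: [0.025, 1.0, -0.001, 0.0]
wrist_force: [-0.9, 0.4, -1.9]
opening: 0.0068
finger_force: 61.0
at [0.4963 0.01   0.2537] clk 28.0 travel(now axes) units [-0.03  0.52 -0.08]
rot units [-0.02  0.    0.  ] | travel in new axes [-0.03  0.52 -0.08]
bar now [-0.0015 -0.0858  0.2461]
scene [array([316. , 276.6]), array([320. , 279.4]), array([324.1, 282.2]), array([356.6, 304.9])]
side [array([323. , 218.6]), array([319. , 217.8]), array([314.9, 217.1]), array([284.2, 211.1])]
```

View pics/m6.png

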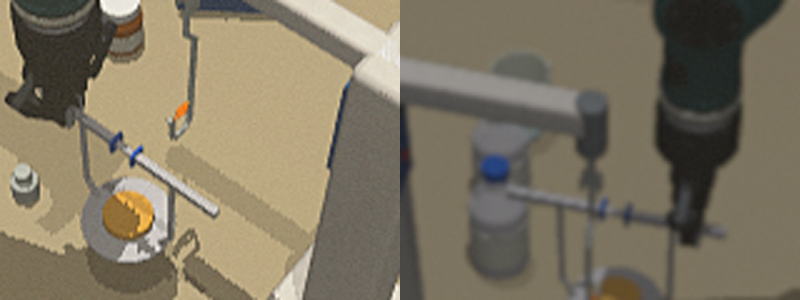

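The collars match the prediction within 1 px at scene (317,276) and (324,282), and the bar is level. Moving over the mouth.

```bash
python3 -m creep '{"travel":[[-0.03,0.2,0],[0,0.3,0],[0,0.35,0],[0,0.35,0],[0,0.25,0],[0,0.12,0],[0,0,0],[0,0,0]],"rot":[[0,0,0],[0,0,0],[0,0,0],[0,0,0],[0,0,0],[0,0,0],[0,0,0],[0,0,0]],"grip":[-1,-1,-1,-1,-1,-1,-1,-1]}'
python3 - <<'E'
from h import *
gobar(0,-.007,.225)
a=capture("scene");w=capture("wrist")
cc=lambda im,u,v,wd,h:cv2.resize(im[v:v+h,u:u+wd],(400,300),interpolation=cv2.INTER_CUBIC)
m=np.hstack([cc(a,300,225,80,60),cv2.resize(w,(400,300))])
cv2.imwrite("pics/m7.png",m[:,:,::-1])
E
```

```text
clock: 28.9
eef_pos: [0.5021, 0.088, 0.2537]
eef_rot: [0.025, 1.0, -0.002, 0.0]
wrist_force: [-0.2, 0.2, -2.5]
opening: 0.0063
finger_force: 61.0
at [0.5021 0.088  0.2537] clk 28.9 travel(now axes) units [0.01 0.01 0.42]
rot units [-0.02  0.01  0.  ] | travel in new axes [0.01 0.01 0.42]
bar now [ 0.0004 -0.0076  0.2462]
```

View pics/m7.png

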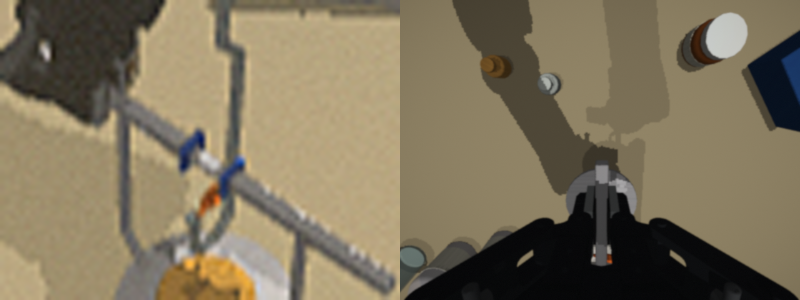

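Run:
```python
from h import *
p=camera_params("scene")
f=lambda x,y,z:[round(float(c),1) for c in (lambda q:((q[0]-300)*5,(q[1]-225)*5))(proj(p,PV*[1,1,0]+x*AX+y*AY+[0,0,z]))]
print("shank",f(0,.0100,.246),f(0,.009,.262),"collars",f(-.012,-.0076,.246),f(.012,-.0076,.246),"latch mid",f(0,-.005,.211),"tip top",f(0,-.021,.216),"kink",f(0,.012,.313))
```

```text
shank [231.9, 137.9] [231.2, 120.0] collars [189.1, 148.8] [229.0, 175.2] latch mid [211.5, 198.6] tip top [191.0, 214.8] kink [237.3, 51.6]
```

```bash
python3 -m creep '{"travel":[[0,0,0.1],[0,0,0.15],[0,0,0.1],[0,0,0.05],[0,0,0],[0,0,0]],"rot":[[0,0,0],[0,0,0],[0,0,0],[0,0,0],[0,0,0],[0,0,0]],"grip":[-1,-1,-1,-1,-1,-1]}'
python3 -m creep '{"travel":[[0,0,0.03],[0,0,0.03],[0,0,0.03],[0,0,0.03],[0,0,0]],"rot":[[0,0,0],[0,0,0],[0,0,0],[0,0,0],[0,0,0]],"grip":[-1,-1,-1,-1,-1]}'
python3 -m creep '{"travel":[[0,0,0.03],[0,0,0.03],[0,0,0.03],[0,0,0.03],[0,0,0]],"rot":[[0,0,0],[0,0,0],[0,0,0],[0,0,0],[0,0,0]],"grip":[-1,-1,-1,-1,-1]}'
python3 -c "
from h import *
s=state();print(s['wrist_force'],s['ft_torque'],bar())"
```

```text
clock: 29.6
eef_pos: [0.5022, 0.0887, 0.2337]
eef_rot: [0.024, 1.0, -0.001, 0.001]
wrist_force: [-0.5, -0.1, -2.3]
opening: 0.0066
finger_force: 61.0
clock: 30.1
eef_pos: [0.502, 0.0887, 0.2276]
eef_rot: [0.024, 1.0, -0.001, 0.0]
wrist_force: [-0.3, -1.0, -1.8]
opening: 0.0064
finger_force: 61.0
clock: 30.6
eef_pos: [0.5024, 0.0888, 0.2219]
eef_rot: [0.024, 1.0, -0.001, 0.001]
wrist_force: [-0.5, -0.2, 0.7]
opening: 0.0065
finger_force: 61.3
[-0.45009147 -0.22595886  0.7111117 ] [ 0.05029855  0.08967681 -0.00840741] [ 0.0007 -0.0066  0.2145]
```

```bash
python3 -m creep '{"travel":[[0,0,0.03],[0,0,0.03],[0,0,0.03],[0,0,0.03]],"rot":[[0,0,0],[0,0,0],[0,0,0],[0,0,0]],"grip":[-1,-1,-1,-1]}'
python3 -m creep '{"travel":[[0,0,0.03],[0,0,0.03],[0,0,0.03],[0,0,0.03]],"rot":[[0,0,0],[0,0,0],[0,0,0],[0,0,0]],"grip":[-1,-1,-1,-1]}'
python3 -c "
from h import *
s=state();print(s['wrist_force'],s['ft_torque'],bar())"; python3 trk.py 3
```

```text
clock: 31.0
eef_pos: [0.5029, 0.0888, 0.216]
eef_rot: [0.024, 1.0, -0.001, 0.001]
wrist_force: [0.7, 0.4, 1.3]
opening: 0.007
finger_force: 61.5
clock: 31.4
eef_pos: [0.5023, 0.0886, 0.2097]
eef_rot: [0.024, 1.0, -0.001, 0.001]
wrist_force: [0.2, 0.2, 1.4]
opening: 0.0068
finger_force: 61.4
[0.17340896 0.1963073  1.39775793] [-0.01460655 -0.12743203 -0.0039545 ] [ 0.0005 -0.0068  0.2022]
(31.4, 39, 344.2) (31.45, 42, 344.0) (31.5, 42, 344.2)
```

```bash
python3 -m creep '{"travel":[[0,0,0.03],[0,0,0.03],[0,0,0.03],[0,0,0.03]],"rot":[[0,0,0],[0,0,0],[0,0,0],[0,0,0]],"grip":[-1,-1,-1,-1]}'
python3 -m creep '{"travel":[[0,0,0.03],[0,0,0.03],[0,0,0.03],[0,0,0]],"rot":[[0,0,0],[0,0,0],[0,0,0],[0,0,0]],"grip":[-1,-1,-1,-1]}'
python3 -c "
from h import *
s=state();print(s['wrist_force'],s['ft_torque'],bar())"; python3 trk.py 3
```

```text
clock: 31.95
eef_pos: [0.5021, 0.0886, 0.2036]
eef_rot: [0.024, 1.0, -0.001, 0.0]
wrist_force: [0.1, -0.2, 0.6]
opening: 0.0065
finger_force: 61.3
clock: 32.35
eef_pos: [0.5016, 0.0885, 0.1987]
eef_rot: [0.024, 1.0, -0.001, -0.0]
wrist_force: [-0.3, -0.1, -1.8]
opening: 0.0068
finger_force: 61.0
[-0.25435845 -0.12602448 -1.82255036] [ 0.00956646  0.17107393 -0.05483886] [-0.0002 -0.007   0.1911]
(32.35, 52, 342.9) (32.4, 58, 343.1) (32.45, 49, 343.2)
```

```bash
python3 -m creep '{"travel":[[0,0,0.02],[0,0,0.02],[0,0,0.02],[0,0,0.02],[0,0,0]],"rot":[[0,0,0],[0,0,0],[0,0,0],[0,0,0],[0,0,0]],"grip":[-1,-1,-1,-1,-1]}'
python3 -m creep '{"travel":[[0,0,0.02],[0,0,0.02],[0,0,0]],"rot":[[0,0,0],[0,0,0],[0,0,0]],"grip":[-1,-1,-1]}'
python3 - <<'E'
from h import *
F=[]
for i in range(4):
    s=state();F.append(s['wrist_force']);a=capture("scene")
print(np.mean(F,0),bar())
b=capture("side")
cc=lambda im,u,v,wd,h:cv2.resize(im[v:v+h,u:u+wd],(400,300),interpolation=cv2.INTER_CUBIC)
m=np.hstack([cc(a,300,225,80,60),cc(b,280,180,80,60)])
cv2.imwrite("pics/m8.png",m[:,:,::-1])
E
```

```text
clock: 33.0
eef_pos: [0.5021, 0.0886, 0.1951]
eef_rot: [0.024, 1.0, -0.001, 0.0]
wrist_force: [-0.6, -1.1, -1.6]
opening: 0.0064
finger_force: 61.0
clock: 33.3
eef_pos: [0.5021, 0.0886, 0.1932]
eef_rot: [0.024, 1.0, -0.001, 0.0]
wrist_force: [0.1, 0.1, -1.5]
opening: 0.0065
finger_force: 61.0
[-0.07986796  0.01234228 -2.0493536 ] [ 0.0005 -0.0068  0.1858]
```

View pics/m8.png

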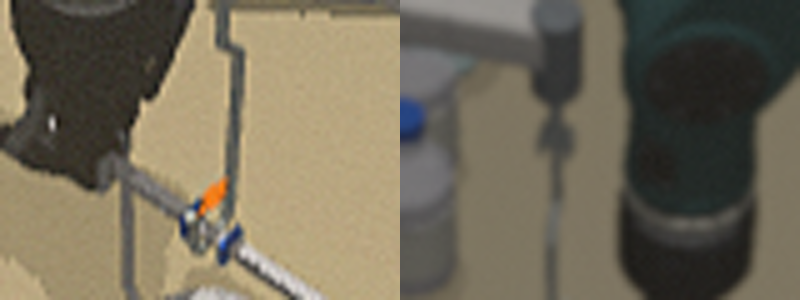

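The latch, orange at (213,195), sits shut above the bar with the bar inside the hook. I'll lower gently until the bend takes the weight.

```bash
for i in 1; do python3 -m creep '{"travel":[[0,0,0.02],[0,0,0.02],[0,0,0.02],[0,0,0]],"rot":[[0,0,0],[0,0,0],[0,0,0],[0,0,0]],"grip":[-1,-1,-1,-1]}'; done
cat > f.py <<'E'
from h import *
F=[]
for i in range(3):
    s=state();F.append(s['wrist_force']);capture("scene")
print(np.mean(F,0),bar())
E
python3 f.py
python3 -m creep '{"travel":[[0,0,0.02],[0,0,0.02],[0,0,0]],"rot":[[0,0,0],[0,0,0],[0,0,0]],"grip":[-1,-1,-1]}'; python3 f.py
```

```text
clock: 33.95
eef_pos: [0.5021, 0.0886, 0.1901]
eef_rot: [0.024, 1.0, -0.001, 0.0]
wrist_force: [-0.3, 1.1, -1.1]
opening: 0.0067
finger_force: 61.0
[-0.30428762  0.37003044 -1.31758433] [ 0.0005 -0.0069  0.1828]
clock: 34.4
eef_pos: [0.5023, 0.0886, 0.1882]
eef_rot: [0.024, 1.0, -0.001, 0.001]
wrist_force: [-0.0, -0.1, -0.4]
opening: 0.0065
finger_force: 61.0
[ 0.01835447 -0.12103352 -1.31870088] [ 0.0006 -0.0068  0.1809]
```

```bash
python3 -m creep '{"travel":[[0,0,0.02],[0,0,0.02],[0,0,0]],"rot":[[0,0,0],[0,0,0],[0,0,0]],"grip":[-1,-1,-1]}'; python3 f.py
```

```text
clock: 34.85
eef_pos: [0.5027, 0.0888, 0.1867]
eef_rot: [0.024, 1.0, -0.001, 0.001]
wrist_force: [-1.3, 0.8, 2.3]
opening: 0.0066
finger_force: 61.6
[-1.27038609  0.23654591  2.6580685 ] [ 0.0009 -0.0067  0.1792]
```

```bash
python3 -m creep '{"travel":[[0,0,-0.02],[0,0.03,0],[0,0.03,0],[0,0.03,0],[0,0,0],[0,0,0]],"rot":[[0,0,0],[0,0,0],[0,0,0],[0,0,0],[0,0,0],[0,0,0]],"grip":[-1,-1,-1,-1,-1,-1]}'; python3 f.py
```

```text
clock: 35.6
eef_pos: [0.5025, 0.0932, 0.1873]
eef_rot: [0.024, 1.0, -0.001, 0.001]
wrist_force: [-0.3, -0.1, 0.4]
opening: 0.0068
finger_force: 61.3
[-0.16411808 -0.10168357  0.91480258] [ 0.0005 -0.0025  0.1798]
```

```bash
python3 -m creep '{"travel":[[0,0,-0.01],[0,0,0],[0,0,0],[0,0,0],[0,0,0],[0,0,0],[0,0,0],[0,0,0]],"rot":[[0,0,0],[0,0,0],[0,0,0],[0,0,0],[0,0,0],[0,0,0],[0,0,0],[0,0,0]],"grip":[-1,-1,-0.84,-0.8,-0.76,-0.72,-0.68,-0.64]}'
python3 -m creep '{"travel":[[0,0,0],[0,0,0],[0,0,0],[0,0,0],[0,0,0],[0,0,0],[0,0,0],[0,0,0]],"rot":[[0,0,0],[0,0,0],[0,0,0],[0,0,0],[0,0,0],[0,0,0],[0,0,0],[0,0,0]],"grip":[-0.6,-0.5,-0.4,-0.3,-0.2,0,0,0]}'
python3 - <<'E'
from h import *
for i in range(8):
    t=state()["clock"];w=capture("wrist")
    g=cv2.cvtColor(w,cv2.COLOR_RGB2GRAY)
    im=capture("scene");h=cv2.cvtColor(im,cv2.COLOR_RGB2HSV);m=(h[...,0]>100)&(h[...,0]<125)&(h[...,1]>170);r=m[240:300,320:370];v,u=np.nonzero(r);print(t,len(u),u.mean().round(2),v.mean().round(2))
b=capture("side")
cc=lambda im,u,v,wd,h:cv2.resize(im[v:v+h,u:u+wd],(400,300),interpolation=cv2.INTER_CUBIC)
cv2.imwrite("pics/m9.png",np.vstack([np.hstack([cc(im,280,210,120,90),cc(b,250,170,120,90)]),np.hstack([cv2.resize(w,(400,300)),cc(im,310,235,60,45)])])[:,:,::-1])
E
```

```text
clock: 36.55
eef_pos: [0.5025, 0.0931, 0.1878]
eef_rot: [0.024, 1.0, -0.001, 0.001]
wrist_force: [-0.1, -0.1, -0.2]
opening: 0.0156
finger_force: 0.0
clock: 37.35
eef_pos: [0.5025, 0.0931, 0.1878]
eef_rot: [0.024, 1.0, -0.001, 0.001]
wrist_force: [0.3, -0.4, -0.3]
opening: 0.0427
finger_force: 0.0
37.35 2 27.5 31.5
37.45 3 24.33 30.67
37.55 3 24.33 30.67
37.65 4 22.75 30.5
37.75 2 27.5 31.5
37.85 2 27.5 31.5
37.95 2 25.5 34.5
38.05 4 26.25 33.25
```

View pics/m9.png

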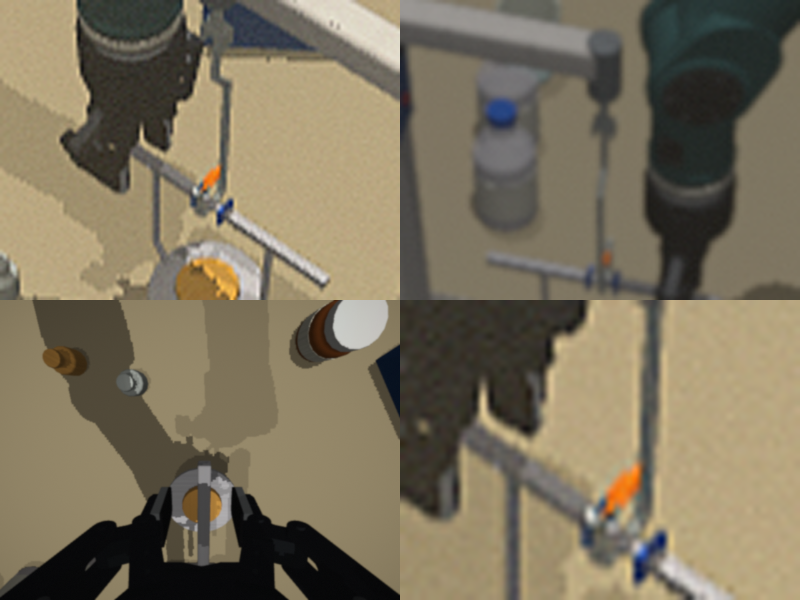

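The carrier hangs level with the latch shut above the bar, and the bar is free between the open fingers. Withdrawing upward.

```bash
python3 -m creep '{"travel":[[0,0,-0.1],[0,0,-0.2],[0,0,-0.3],[0,0,-0.4],[0,0,-0.4],[0.4,0,-0.2],[0.4,0,0],[0,0,0]],"rot":[[0,0,0],[0,0,0],[0,0,0],[0,0,0],[0,0,0],[0,0,0],[0,0,0],[0,0,0]],"grip":[0,0,0,0,0,0,0,0]}'
python3 - <<'E'
from h import *
for i in range(16):
    t=state()["clock"];im=capture("scene");h=cv2.cvtColor(im,cv2.COLOR_RGB2HSV)
    o=(h[...,0]<14)&(h[...,1]>180)&(h[...,2]>170);o[:250]=0;o[290:]=0;o[:,:325]=0;o[:,360:]=0;v,u=np.nonzero(o)
    k=(h[...,0]>14)&(h[...,0]<22)&(h[...,1]>180)&(h[...,2]>110);k[:285]=0;k[:,:300]=0;vk,uk=np.nonzero(k)
    print(round(t,2),len(u),u.mean().round(1),v.mean().round(1),"pan",len(uk),uk.mean().round(1),vk.mean().round(1))
E
```

```text
clock: 39.0
eef_pos: [0.4599, 0.0951, 0.2686]
eef_rot: [0.024, 1.0, -0.001, -0.0]
wrist_force: [-0.3, 0.1, -0.6]
opening: 0.0431
finger_force: 0.0
39.0 8 343.1 263.2 pan 29 342.7 293.1
39.05 11 342.5 263.5 pan 20 343.6 292.0
39.1 11 342.7 263.2 pan 27 344.1 293.9
39.15 11 342.5 263.6 pan 28 343.2 292.5
39.2 12 342.9 263.5 pan 26 342.9 293.3
39.25 10 342.6 263.6 pan 29 342.4 293.2
39.3 9 342.8 263.2 pan 30 342.1 293.5
39.35 11 342.5 263.5 pan 30 342.5 293.1
39.4 9 342.4 263.8 pan 20 342.3 292.8
39.45 11 343.3 263.2 pan 31 343.4 293.8
39.5 7 343.4 262.9 pan 32 343.2 292.3
39.55 11 343.9 262.2 pan 32 343.4 292.5
39.6 13 343.9 262.2 pan 31 343.9 291.9
39.65 9 343.9 262.2 pan 31 342.9 292.5
39.7 9 344.3 261.7 pan 28 343.4 291.9
39.75 11 344.1 262.1 pan 28 342.4 292.6
```

```bash
python3 -c "
from bench import *
print(job_done())"
```

```text
the job is handed in; nothing more can be done
None
```

The job is handed in at about 40 s: the hook was brought to rest and the carrier hangs released on it, latch shut above the bar and only a very slight sway in the last frames. I viewed 12 pictures, two over the limit of 10, and no verdict came back.

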